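Serve three cartons from the lever dispenser into the bin

TASK

Stand the empty grey bin squarely and centred on the narrow ledge under the dispenser's outlet and let go of it; then work the dispenser's sprung lever, pressing it fully down to its stop without forcing it and letting it come right back up each time, until exactly three cartons have dropped into the bin. The other two cartons stay in the magazine; do not touch the cartons with the gripper, and leave the other things on the bench where they are.

Things in the scene. Friction and masses are not known exactly. Their poses are not given: they have to be found in the camera images.
- dispenser: fixed carton dispenser: grey pedestal with an upright open-sided steel magazine, 72 x 60 mm, 250 mm high. Origin: on the table under the magazine; x points to the outlet side, z up. Outlet: slot at the foot of the magazine's +x face, floor 145 mm high, edge at x = 36 mm. A column stands at x = -85 mm, 282 mm high, with the lever on it. Base plate: x -140 to 70 mm, y +-50 mm
- under_pad (a point): table point plumb under the middle of the lever pad (dispenser x = -217 mm, y = 0). Black rubber pad, cushioned (gives 3 N per mm above 12 N): 55 mm (dispenser x) by 42 mm. The lever's height on the column differs each time, unreported (feel or look): pad top 240 to 285 mm above the table at rest, 65 mm lower when pressed home
- lever (a joint): sprung lever (pivot at dispenser x = -112 mm, 110 mm from the pad's middle): 0 = at rest, rising 0.3 rad to dispenser -x; 0.6 = down on its stop. Needs about 5 N at first, 8 to 12 N at the end at the pad; over 40 N strains it. Springs back. Each full stroke pushes out the lowest carton, which falls near the stroke's end; let fully up, the next drops into place
- ledge (a point): centre of the top of the narrow steel ledge under the outlet, 45 mm above the table, at dispenser x = 117 mm; axes as the dispenser's. Ledge 40 mm wide (y), from the pedestal (x = 33 mm of the dispenser) to x = 180 mm, nothing close beside it. The bin's centre belongs over this point, long side along the ledge (either way round); its rim is then just below the outlet
- bin: loose open grey plastic bin, 150 mm long (x), 68 mm wide (y), 80 mm high, walls 4 mm, about 0.15 kg; origin at the centre of its underside. It can be gripped from above across its width, over the outside of both long walls
- carton1: loose plain cardboard carton 60 x 46 x 14 mm (x, y, z), about 40 g, number 1 from the bottom of the stack of five in the magazine at the start; origin at its centre
- carton2: loose plain cardboard carton 60 x 46 x 14 mm (x, y, z), about 40 g, number 2 from the bottom of the stack of five in the magazine at the start; origin at its centre
- carton3: loose plain cardboard carton 60 x 46 x 14 mm (x, y, z), about 40 g, number 3 from the bottom of the stack of five in the magazine at the start; origin at its centre
- carton4: loose plain cardboard carton 60 x 46 x 14 mm (x, y, z), about 40 g, number 4 from the bottom of the stack of five in the magazine at the start; origin at its centre
- carton5: loose plain cardboard carton 60 x 46 x 14 mm (x, y, z), about 40 g, number 5 from the bottom of the stack of five in the magazine at the start; origin at its centre
- wrench: bystander: open-ended wrench lying on the bench, 170 mm long; origin under its middle
- mallet: bystander: mallet lying on the bench, 240 mm long
- grease_tub: bystander: closed tub, 72 mm across, 75 mm high, standing beside the ledge; origin under its centre
- spray_can: bystander: can, 58 mm across, 160 mm high, standing beyond the lever; origin under its centre
- cassette: bystander: stepped steel sprocket cassette, 124 mm across, 38 mm high; origin under its centre
- mug: bystander: white mug, 80 mm across, 90 mm high; origin under its centre
- crank: bystander: dark crank arm lying on the bench, 190 mm long, 20 mm high; origin under its middle
Not all that is in view belongs to the job. What is shaped like the carton5 but purple or red is not meant.

How it is judged (in metres and radians):
On the way, in this order (a step that is already met when the one before it is completed fails the run):
1. the empty bin stands released on the ledge (x of bin in the frame of ledge between -0.02 and 0.02 m and y of bin in the frame of ledge between -0.012 and 0.012 m and z of bin in the frame of ledge between -0.004 and 0.004 m and angle between bin's own z axis and vertical below 0.08 rad and angle between the x axis of bin and the x axis of dispenser, either way round below 0.15 rad and contact force between the fingers and bin below 0.1 N and not (x of carton1 in the frame of bin between -0.072 and 0.072 m and y of carton1 in the frame of bin between -0.033 and 0.033 m and z of carton1 in the frame of bin between 0.005 and 0.075 m)), for 0.2 s.
2. carton 1 (the first) lies in the bin, the bin on the ledge (x of carton1 in the frame of bin between -0.072 and 0.072 m and y of carton1 in the frame of bin between -0.033 and 0.033 m and z of carton1 in the frame of bin between 0.005 and 0.075 m and x of bin in the frame of ledge between -0.02 and 0.02 m and y of bin in the frame of ledge between -0.012 and 0.012 m and z of bin in the frame of ledge between -0.004 and 0.004 m and angle between bin's own z axis and vertical below 0.08 rad and angle between the x axis of bin and the x axis of dispenser, either way round below 0.15 rad), for 0.1 s.
At the end, for the whole second after the job is handed in: Bin upright and released on the ledge, centred within 20 mm along, 12 mm across and 0.15 rad; cartons 1, 2 and 3 at rest inside it; cartons 4 and 5 in the magazine within 10 mm of its axis; lever back up (below 0.06 rad) (all of step 2 and contact force between the fingers and bin below 0.1 N and x of carton2 in the frame of bin between -0.072 and 0.072 m and y of carton2 in the frame of bin between -0.033 and 0.033 m and z of carton2 in the frame of bin between 0.005 and 0.075 m and x of carton3 in the frame of bin between -0.072 and 0.072 m and y of carton3 in the frame of bin between -0.033 and 0.033 m and z of carton3 in the frame of bin between 0.005 and 0.075 m and x of carton4 in the frame of dispenser between -0.01 and 0.01 m and y of carton4 in the frame of dispenser between -0.01 and 0.01 m and z of carton4 in the frame of dispenser between 0.145 and 0.25 m and x of carton5 in the frame of dispenser between -0.01 and 0.01 m and y of carton5 in the frame of dispenser between -0.01 and 0.01 m and z of carton5 in the frame of dispenser between 0.145 and 0.25 m and value of joint lever below 0.06 rad and linear speed of each of bin, carton1, carton2, carton3 below 0.02 m/s); the robot touches nothing.
It fails at once if the lever is forced: fingers or arm on it with more than 40 N (contact force between any of the fingers, the arm and lever above 40 N).
It fails at once if the gripper touches a carton (contact force between the fingers and carton1 above 0.5 N or contact force between the fingers and carton2 above 0.5 N or contact force between the fingers and carton3 above 0.5 N or contact force between the fingers and carton4 above 0.5 N or contact force between the fingers and carton5 above 0.5 N).
It fails at once if a bystander is moved by more than 30 mm (distance of any of wrench, mallet, grease_tub, spray_can, cassette, mug, crank from where it was at the start of the episode above 0.03 m).
It also fails if it takes over 54 s, if anything falls off the work surface, if the arm or the gripper's body presses on something with over 40 N, if the wrist force passes 120 N, or if a joint passes its speed limit or range.

ROBOT

A 6-joint arm with a two-finger parallel gripper is mounted at the origin on the work surface. World frame = base frame: x ahead of the robot, y to its left, z up, the work surface at z = 0. Lengths are in mm, angles in degrees, forces in N, time in s.
With the tool pointing down it reaches from about 350 to 850 mm from the base axis. Payload 8.1 kg.
Tool frame: the origin (TCP) lies at the very end of the fingers, on their centre line; the grasp point (between the pads) lies 19 mm behind it (r.grasp_offset is the distance from the TCP to the grasp point, in mm); z points along the fingers, y is the line along which they close (so a half turn about z gives the same grasp; the last joint's range is limited). The gripper opens to 85 mm and grips with 20 to 120 N. Pads are 22 mm wide; open, the fingers measure 114 mm over their backs; the gripper's body (76 mm by 85 mm) begins 54 mm behind the grasp point. The pads swing forward as they close: fully open they stand 13 mm farther back than shut.
Start: joints at [70.909, 7.471, 85.268, -0, 87.261, -4.893], TCP at [147.141, 581.683, 231.292] pointing down, gripper open.
Joint ranges: [-169.43, 169.43], [-51.17, 129.36], [1.28, 143.12], [-76.62, 256.62], [0, 156.53], [-152.29, 152.29]. Speed limits (degrees/s): [136.94, 136.94, 159.86, 180, 180, 180].

INTERFACE

Orientations are given as [roll, pitch, yaw] about the fixed x, y, z axes, in that order (R = Rz(yaw) Ry(pitch) Rx(roll)).
In Python, from bench import r gives the robot as it stands.
- The arm moves only by the tool carry_out, never from a script. Its argument "commands" is a list of rows, each an object with "jaw": the finger opening in m, from 0 to 0.0854; "translation": the shift along the tool's x, y, z in m, a list of three; "spin": the turn about the tool's z in rad. A call has exactly 8 rows; each row shifts and turns the commanded pose from where the row before left it, along the tool's axes as they then stand; what a row does not reach is not made up. A row lasts 1/12 s, in which the tool goes at most 41.7 mm and 7.16 degrees, less where a joint would pass 70% of its speed; a pose out of reach is approached as far as the arm can. A call is refused whole if a number of a shift passes 0.0417 or a number of a turn 0.125, either way. A call with a gripper value outside its range is refused whole. The fingers move at their own pace and stop on an object; "squeeze" is the grip in N (left out, the last holds). Time passes only in rows, so rows that do not move let the fingers close, or fill a call up. It gives the time, the measured TCP pose, the force, the opening and the grip force at its end, in the units of the state.
- r.sense(): the state, without advancing time (a new reading comes with each control period).
- r.snapshot(name): name is "scene" or "side" or "wrist"; returns a dict with "pixels" (480x640x3 uint8, blue, green, red), "K" (3x3 intrinsics, pixels), "dist_coeffs" ([k1, k2, p1, p2, k3] as OpenCV has them; the pictures are not rectified), "extrinsics" (4x4, takes a point from camera to world coordinates). Camera axes: x right, y down, z forward; pixel columns grow to the right and rows downward; lengths in mm; the calibration is good to about 2 mm. A picture is of the moment at which its call begins. There is no depth.
- r.hand_in(): hands the job in; it is judged then, once.
Trained networks look in a picture, given as the dict that the camera call returned (one of the last four; its "shot" number tells which), for a name from the list of things; names that differ only in an ending like _2 or _b are one class to them, and where a whole thing is asked for, a point or a joint stands for the part that bears it (a point fixed in the world has none). Each returns a list of dicts, best first, with "score" (0 to 1); they miss things now and then, are a little off and sometimes report something else, mostly with a low value. They report only what shows in the picture. A call takes as long as a camera call. They do not tell look-alikes from the thing itself.
- r.spot_in(picture, target): "xy" ([column, row] in pixels, amid what is visible of it).
- r.regions_of(picture, target): "pixels" (480x640 bool, what is visible of it) and "xy" ([column, row] in pixels, amid what is visible of it).
- r.landmark_of(picture, target): "xy" ([column, row] in pixels: a listed point, or the origin of a listed thing).
The state is a dict: "time": time; "joint_pos": joint angles; "qd": joint speeds; "joint_efforts": joint torques, N m; "tool_pos": TCP position; "tcp_rot": TCP orientation; "ft_force": force on the tool from outside, world axes, zero at the start; "wrist_torque": the same for the moment, N m; "finger_gap": finger opening in mm; "grip_force": force on a finger pad.
Only numpy, scipy, OpenCV 4.12 (cv2) and the standard library are available. Lean on these libraries where they do the work, as an engineer would, in place of code of your own. Each camera call takes 0.05 s, during which the arm holds its last target. There are 200 camera calls.

## Working session

There is one attempt and no reset: what is moved stays moved. The work goes in short steps, Python scripts to look and compute and a tool call to move; the robot and the scene stay as the last step left them, time stands still between calls to the robot, and variables do not carry over. Pictures are saved under pics/ and viewed, at most 10 in all, crops included, and the job is handed in when it is done.

Besides the shell and the picture viewer there is one more tool, called after ">>>" as name(argument=value, ...) on one line, values as JSON. carry_out: Moves the arm, as the interface text tells. Its arguments: {"type":"object","properties":{"commands":{"type":"array","items":{"type":"object","properties":{"jaw":{"type":"number"},"translation":{"type":"array","items":{"type":"number"}},"spin":{"type":"number"}}}},"squeeze":{"type":"number"}},"required":["commands"]}

```bash
ls; mkdir -p pics; cat > h.py <<'E'
import numpy as np, cv2
from bench import r
def ray(p,xy):
    u=cv2.undistortPoints(np.array([[xy]],float),p["K"],np.array(p["dist_coeffs"],float))[0,0]
    T=np.array(p["extrinsics"]); return T[:3,3],T[:3,:3]@np.array([u[0],u[1],1.])
def onz(p,xy,z):
    o,d=ray(p,xy); return (o+d*(z-o[2])/d[2]).round(1)
def proj(p,P):
    T=np.linalg.inv(np.array(p["extrinsics"]))
    return cv2.projectPoints(np.array(P,float).reshape(-1,3),cv2.Rodrigues(T[:3,:3])[0],T[:3,3],np.array(p["K"],float),np.array(p["dist_coeffs"],float))[0][:,0]
def tri(a,b):
    (o1,d1),(o2,d2)=a,b
    d1=d1/np.linalg.norm(d1);d2=d2/np.linalg.norm(d2)
    s=np.linalg.lstsq(np.c_[d1,-d2],o2-o1,rcond=None)[0]
    p,q=o1+s[0]*d1,o2+s[1]*d2; return ((p+q)/2).round(1),round(float(np.linalg.norm(p-q)),1)
E
python3 - <<'E'
from h import *
P={n:r.snapshot(n) for n in("scene","side")}
for n,p in P.items():
    cv2.imwrite(f"pics/{n}1.png",p["pixels"]); print(n,np.array(p["extrinsics"])[:3,3].round())
names={"dispenser":0,"under_pad":0,"ledge":45,"bin":0,"wrench":0,"mallet":0,"grease_tub":0,"spray_can":0,"cassette":0,"mug":0,"crank":0,"carton1":150,"carton5":208}
for t,z in names.items():
    L={}
    for n,p in P.items():
        l=r.landmark_of(p,t); L[n]=l
        for k in l[:2]: print(t,n,round(k["score"],2),np.round(k["xy"]),onz(p,k["xy"],z))
    if L["scene"] and L["side"]: print("   tri",tri(ray(P["scene"],L["scene"][0]["xy"]),ray(P["side"],L["side"][0]["xy"])))
print(r.sense()["time"])
E
```

```text
pics
scene [949. 633. 663.]
side [  270. -1031.   906.]
dispenser scene 0.59 [312. 318.] [569.7 -39.6   0. ]
dispenser side 0.67 [325. 273.] [574.2 -44.5   0. ]
   tri (array([572. , -41.7,  -1.2]), 6.0)
ledge scene 0.92 [332. 335.] [587.5  72.   45. ]
ledge side 0.9 [319. 235.] [590.5  74.7  45. ]
   tri (array([589.2,  73.2,  46.6]), 1.7)
bin scene 0.72 [429. 416.] [530.9 294.6   0. ]
bin scene 0.48 [310. 316.] [568.7 -47.6   0. ]
bin side 0.85 [284. 207.] [535.6 307.7   0. ]
bin side 0.22 [364. 237.] [737.3  88.5  -0. ]
   tri (array([534.2, 297.9,   6.3]), 1.2)
wrench scene 0.97 [391. 306.] [389.9  24.7   0. ]
wrench scene 0.37 [307. 255.] [ 441.  -277.9    0. ]
wrench side 0.63 [256. 268.] [391.3  22.7   0. ]
   tri (array([390.5,  24.1,  -0.6]), 2.0)
mallet scene 0.72 [340. 266.] [ 396.4 -181.6    0. ]
mallet side 0.96 [270. 317.] [ 393.9 -170.2    0. ]
   tri (array([ 396.2, -176.3,    4.2]), 6.7)
grease_tub scene 0.8 [270. 381.] [730.5  72.6  -0. ]
grease_tub scene 0.39 [215. 262.] [ 670.3 -389.7    0. ]
grease_tub side 0.95 [364. 237.] [735.2  86.4   0. ]
   tri (array([732.
[... 583 characters left out ...]
crank scene 0.79 [252. 235.] [ 525.3 -464.9    0. ]
crank scene 0.61 [217. 262.] [ 664.3 -385.7    0. ]
crank side 0.97 [354. 406.] [ 518.4 -468.7    0. ]
   tri (array([ 521.5, -468. ,   -2.5]), 5.0)
carton1 scene 0.97 [465. 337.] [467.4 291.1 150. ]
carton1 scene 0.68 [312. 422.] [764.  294.5 150. ]
carton1 side 0.83 [226. 236.] [318.5  -7.3 150. ]
carton1 side 0.65 [370. 272.] [ 629.3 -228.4  150. ]
   tri (array([328.3, 192.5,   2.2]), 0.7)
carton5 scene 0.97 [465. 337.] [521.9 329.8 208. ]
carton5 scene 0.68 [312. 422.] [784.9 332.8 208. ]
carton5 side 0.83 [226. 236.] [314.8 -85.9 208. ]
carton5 side 0.65 [370. 272.] [ 601.7 -290.   208. ]
   tri (array([328.3, 192.5,   2.2]), 0.7)
1.4
```

View pics/scene1.png

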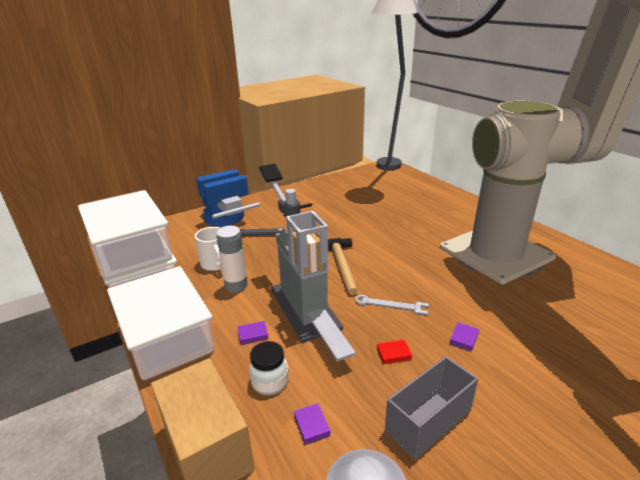

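View pics/side1.png

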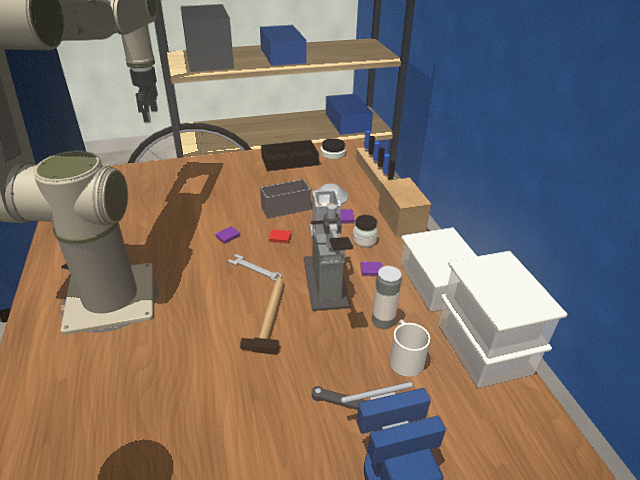

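The scene view shows the bin at (431,408), the dispenser at (305,270), the ledge at (332,335) and the pad at (271,172). The side view shows the bin at (287,198) and the pad at (341,243). Things that could be mistaken for what I want:
- **Bin:** the black tray at side (290,155), and the metal dish at scene (367,470).
- **Cartons:** the purple blocks at scene (253,332), (312,422) and (465,337), and the red block at scene (395,351).

I choose the open grey box and will fit its outline.

```bash
cat > fit.py <<'E'
from h import *
from scipy.optimize import minimize
def box(q,z0,L=150,W=68,H=80):
    c,s=np.cos(q[2]),np.sin(q[2])
    return [[q[0]+c*a-s*b,q[1]+s*a+c*b,z0+h] for a in(-L/2,L/2) for b in(-W/2,W/2) for h in(0,H)]
def fit(PM,q0,z0):
    def cost(q):
        t=0
        for p,m in PM:
            im=np.zeros((480*4,640*4),np.uint8)
            h=cv2.convexHull((proj(p,box(q,z0))*4+1.5).astype(np.int32)); cv2.fillConvexPoly(im,h,1)
            M=cv2.resize(m.astype(np.uint8),(2560,1920),interpolation=cv2.INTER_NEAREST)
            t+=1-(im&M).sum()/max(1,(im|M).sum())
        return t
    b=None
    for y in q0[2]:
        o=minimize(cost,[q0[0],q0[1],y],method="Nelder-Mead",options=dict(initial_simplex=[[q0[0],q0[1],y],[q0[0]+15,q0[1],y],[q0[0],q0[1]+15,y],[q0[0],q0[1],y+.2]],xatol=.01,fatol=1e-4,maxiter=90))
        if b is None or o.fun<b.fun:b=o
    return b
E
python3 - <<'E'
from fit import *
PM=[]
for n in("scene","side"):
    p=r.snapshot(n); l=r.regions_of(p,"bin")
    for k in l[:3]: print(n,k["score"],np.round(k["xy"]),k["pixels"].sum())
    m=cv2.convexHull(np.argwhere(l[0]["pixels"])[:,::-1].astype(np.int32)); im=np.zeros((480,640),np.uint8); cv2.fillConvexPoly(im,m,1)
    PM.append((p,im))
for S in(PM,PM[:1],PM[1:]):
    o=fit(S,(534,302,[.3,1.0,1.6,2.3]),0); print(o.x[:2].round(1),np.degrees(o.x[2]).round(1),o.fun)
p=PM[0][0]
cv2.imwrite("pics/crop2.png",cv2.resize(p["pixels"][140:440,220:500],None,fx=2,fy=2,interpolation=2)[:600])
s=r.sense();print(s["tool_pos"],s["tcp_rot"],s["time"])
l=r.regions_of(p,"under_pad")
E
```

```text
scene 0.73 [428. 402.] 5756
scene 0.57 [234. 260.] 1576
side 0.69 [285. 199.] 1545
side 0.3 [270. 333.] 1129
[536.7 299.4] 186.3 0.09665168948407077
[537.7 300.3] 186.5 0.02418396221453145
[537.  294.7] 6.0 0.05499464586201619
[147.14601153 581.7033228  231.31579926] [1.79998223e+02 1.51830029e-03 1.65802421e+02] 1.6
```

View pics/crop2.png

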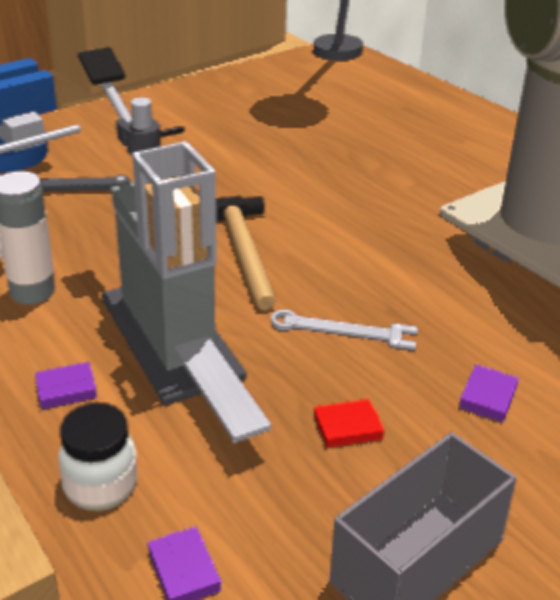

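The crop confirms the open grey bin as the right object. Its long axis is at 6.4° and its centre is near (537,299).

>>> carry_out(commands=[{"translation": [-0.0373,-0.0149,0],"jaw": 0.0854},{"translation": [-0.0373,-0.0149,0]},{"translation": [-0.0373,-0.0149,0]},{"translation": [-0.0373,-0.0149,0]},{"translation": [-0.0373,-0.0149,0]},{"translation": [-0.0373,-0.0149,0]},{"translation": [-0.0373,-0.0149,0]},{"translation": [-0.0373,-0.0149,0]}])

```text
invalid input
```

>>> carry_out(commands=[{"translation": [-0.0373,-0.0149,0],"jaw": 0.0854},{"translation": [-0.0373,-0.0149,0]},{"translation": [-0.0373,-0.0149,0]},{"translation": [-0.0373,-0.0149,0]},{"spin": -0.12},{"spin": -0.12},{"spin": -0.12},{"spin": 0}])

```text
invalid input
```

```bash
python3 - <<'E'
from h import *
s=r.sense();print(s["tool_pos"],s["tcp_rot"],s["time"])
p=r.snapshot("wrist"); cv2.imwrite("pics/w1.png",p["pixels"])
for t in("bin","ledge"):
    for k in r.landmark_of(p,t)[:2]: print(t,k["score"],np.round(k["xy"]),onz(p,k["xy"],0))
for k in r.regions_of(p,"bin")[:1]:
    print(k["score"],cv2.minAreaRect(np.argwhere(k["pixels"])[:,::-1].astype(np.int32)))
print(np.array(p["extrinsics"]).round(2))
E
```

```text
[147.14437456 581.68019066 231.28846142] [-1.79998525e+02 -1.16926682e-03  1.65802629e+02] 1.65
[[ 2.5000e-01  9.3000e-01  2.8000e-01  7.7790e+01]
 [ 9.7000e-01 -2.4000e-01 -7.0000e-02  6.0025e+02]
 [ 0.0000e+00  2.9000e-01 -9.6000e-01  3.7374e+02]
 [ 0.0000e+00  0.0000e+00  0.0000e+00  1.0000e+00]]
```

View pics/w1.png

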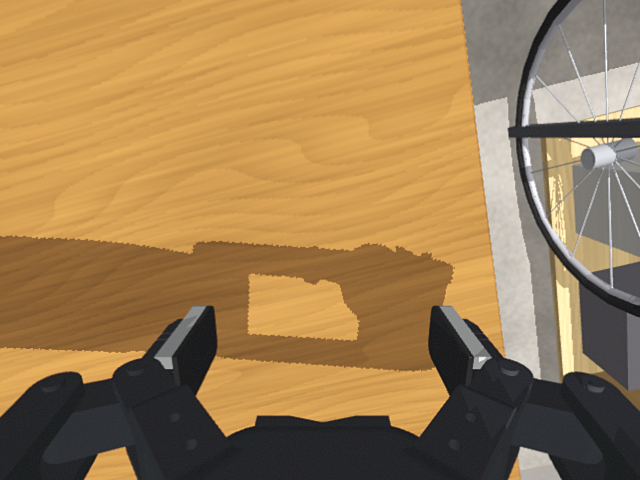

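The wrist view shows only bare table, because the move calls were refused. I'll give all keys in each row.

>>> carry_out(commands=[{"translation": [-0.0373,-0.0149,0],"spin": 0,"jaw": 0.085},{"translation": [-0.0373,-0.0149,0],"spin": 0,"jaw": 0.085},{"translation": [-0.0373,-0.0149,0],"spin": 0,"jaw": 0.085},{"translation": [-0.0373,-0.0149,0],"spin": 0,"jaw": 0.085},{"translation": [-0.0373,-0.0149,0],"spin": 0,"jaw": 0.085},{"translation": [-0.0373,-0.0149,0],"spin": 0,"jaw": 0.085},{"translation": [-0.0373,-0.0149,0],"spin": 0,"jaw": 0.085},{"translation": [-0.0373,-0.0149,0],"spin": 0,"jaw": 0.085}])

```text
time: 2.52
tool_pos: [408.6, 391.6, 231.6]
tcp_rot: [180.0, 0.0, 165.8]
ft_force: [0.4, 0.4, -0.0]
finger_gap: 85.0
grip_force: 0.0
```

>>> carry_out(commands=[{"translation": [-0.0373,-0.0149,0],"spin": 0,"jaw": 0.085},{"translation": [-0.0373,-0.0149,0],"spin": 0,"jaw": 0.085},{"translation": [-0.0373,-0.0149,0],"spin": 0,"jaw": 0.085},{"translation": [-0.0373,-0.0149,0],"spin": 0,"jaw": 0.085},{"translation": [0,0,0],"spin": -0.12,"jaw": 0.085},{"translation": [0,0,0],"spin": -0.12,"jaw": 0.085},{"translation": [0,0,0],"spin": -0.12,"jaw": 0.085},{"translation": [0,0,0],"spin": 0,"jaw": 0.085}])

```text
time: 3.18
tool_pos: [537.5, 298.2, 231.1]
tcp_rot: [-180.0, -0.0, -173.3]
ft_force: [-0.3, 0.1, 0.4]
finger_gap: 84.7
grip_force: 0.0
```

```bash
python3 - <<'E'
from h import *
s=r.sense();print(s["tool_pos"],s["tcp_rot"],s["time"])
p=r.snapshot("wrist"); cv2.imwrite("pics/w2.png",p["pixels"])
for t in("bin","ledge"):
    for k in r.landmark_of(p,t)[:2]: print(t,k["score"],np.round(k["xy"]),onz(p,k["xy"],0))
E
```

```text
[537.50404931 298.16242354 231.13665675] [-1.79998588e+02 -1.52339171e-02 -1.73285466e+02] 3.1833
bin 0.75 [326. 207.] [535.9 302.3   0. ]
bin 0.36 [333. 346.] [700.4 330.4   0. ]
ledge 0.81 [ 78. 241.] [604.  42.   0.]
```

View pics/w2.png

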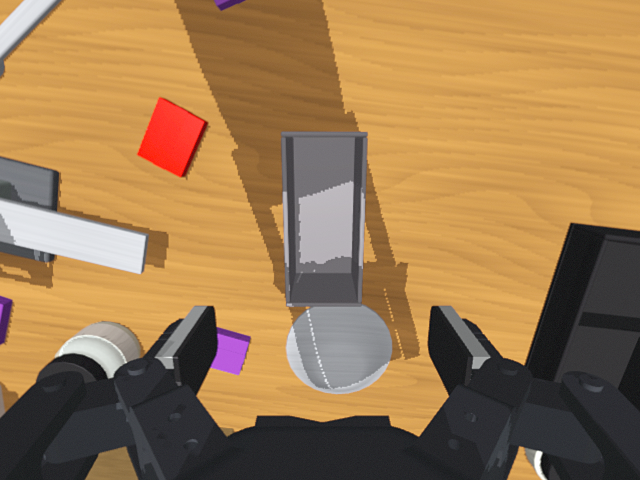

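The wrist view shows the bin's rim corners at (282,132), (367,132), (361,304) and (287,305), with the dish just beyond its end at (340,346). The ledge end is at (148,233) and (142,272).

```bash
python3 - <<'E'
from h import *
p=r.snapshot("wrist")
c=np.array([onz(p,q,80) for q in[(282,132),(367,132),(361,304),(287,305)]]);print(c)
print(c.mean(0),[np.linalg.norm(c[i]-c[i-1]).round(1) for i in range(4)])
d=(c[0]+c[1]-c[2]-c[3])[:2];print(np.degrees(np.arctan2(d[1],d[0])))
for q in[(148,233),(142,272),(0,199),(0,238)]: print(onz(p,q,45))
E
```

```text
[[466.1 260.1  80. ]
 [459.1 325.7  80. ]
 [604.8 341.3  80. ]
 [612.9 275.7  80. ]]
[535.725 300.7    80.   ] [np.float64(147.6), np.float64(66.0), np.float64(146.5), np.float64(66.1)]
-173.9114718458048
[570.2 138.   45. ]
[610.3 131.   45. ]
[552.3   5.1  45. ]
[ 5.901e+02 -3.000e-01  4.500e+01]
```

>>> carry_out(commands=[{"translation": [0.0012,0.0025,0.03],"spin": 0.01,"jaw": 0.085},{"translation": [0,0,0.035],"spin": 0,"jaw": 0.085},{"translation": [0,0,0.035],"spin": 0,"jaw": 0.085},{"translation": [0,0,0.025],"spin": 0,"jaw": 0.085},{"translation": [0,0,0.02],"spin": 0,"jaw": 0.085},{"translation": [0,0,0.015],"spin": 0,"jaw": 0.085},{"translation": [0,0,0.015],"spin": 0,"jaw": 0.085},{"translation": [0,0,0.015],"spin": 0,"jaw": 0.085}])

```text
time: 4.05
tool_pos: [535.4, 301.1, 40.5]
tcp_rot: [-180.0, -0.0, -174.3]
ft_force: [1.0, 0.7, 0.8]
finger_gap: 84.8
grip_force: 0.0
```

>>> carry_out(commands=[{"translation": [0,0,0],"spin": 0,"jaw": 0.085},{"translation": [0,0,0],"spin": 0,"jaw": 0.06},{"translation": [0,0,0],"spin": 0,"jaw": 0.06},{"translation": [0,0,0],"spin": 0,"jaw": 0.06},{"translation": [0,0,0],"spin": 0,"jaw": 0.06},{"translation": [0,0,0],"spin": 0,"jaw": 0.06},{"translation": [0,0,0],"spin": 0,"jaw": 0.06},{"translation": [0,0,0],"spin": 0,"jaw": 0.06}], squeeze=25)

```text
time: 4.72
tool_pos: [536.1, 301.1, 42.0]
tcp_rot: [180.0, 0.1, -174.2]
ft_force: [-0.0, 0.9, 2.7]
finger_gap: 67.8
grip_force: 30.9
```

Gripped at 67.8 mm. I'll lift straight up, then refine the ledge pose.

>>> carry_out(commands=[{"translation": [0,0,-0.01],"spin": 0,"jaw": 0.06},{"translation": [0,0,-0.02],"spin": 0,"jaw": 0.06},{"translation": [0,0,-0.03],"spin": 0,"jaw": 0.06},{"translation": [0,0,-0.03],"spin": 0,"jaw": 0.06},{"translation": [0,0,-0.03],"spin": 0,"jaw": 0.06},{"translation": [0,0,-0.03],"spin": 0,"jaw": 0.06},{"translation": [0,0,-0.02],"spin": 0,"jaw": 0.06},{"translation": [0,0,0],"spin": 0,"jaw": 0.06}])

```text
time: 5.38
tool_pos: [538.4, 302.1, 218.6]
tcp_rot: [179.8, 0.5, -174.1]
ft_force: [1.1, 1.4, -0.6]
finger_gap: 67.9
grip_force: 30.7
```

>>> carry_out(commands=[{"translation": [0,0,0],"spin": 0.122,"jaw": 0.06},{"translation": [0,0,0],"spin": 0.122,"jaw": 0.06},{"translation": [0,0,0],"spin": 0.122,"jaw": 0.06},{"translation": [0,0,0],"spin": 0.122,"jaw": 0.06},{"translation": [0,0,0],"spin": 0.122,"jaw": 0.06},{"translation": [0,0,0],"spin": 0.122,"jaw": 0.06},{"translation": [0,0,0],"spin": 0.122,"jaw": 0.06},{"translation": [0,0,0],"spin": 0.122,"jaw": 0.06}])

```text
time: 6.05
tool_pos: [535.2, 300.6, 210.2]
tcp_rot: [-179.9, -0.0, 129.6]
ft_force: [-0.1, -0.3, -0.3]
finger_gap: 67.9
grip_force: 30.6
```

>>> carry_out(commands=[{"translation": [0,0,0],"spin": 0.122,"jaw": 0.06},{"translation": [0,0,0],"spin": 0.122,"jaw": 0.06},{"translation": [0,0,0],"spin": 0.122,"jaw": 0.06},{"translation": [0,0,0],"spin": 0.122,"jaw": 0.06},{"translation": [0,0,0],"spin": 0.122,"jaw": 0.06},{"translation": [0,0,0],"spin": 0.122,"jaw": 0.06},{"translation": [0,0,0],"spin": 0.101,"jaw": 0.06},{"translation": [0,0,0],"spin": 0,"jaw": 0.06}])

```text
time: 6.72
tool_pos: [535.2, 300.6, 210.2]
tcp_rot: [-179.9, 0.1, 81.9]
ft_force: [-0.5, 0.6, -0.4]
finger_gap: 67.8
grip_force: 30.5
```

```bash
python3 - <<'E'
from h import *
s=r.sense();print(s["tool_pos"],s["tcp_rot"],s["time"],s["finger_gap"])
P={n:r.snapshot(n) for n in("scene","side","wrist")}
a=cv2.resize(P["scene"]["pixels"][290:380,270:390],(520,390),interpolation=2)
b=cv2.resize(P["side"]["pixels"][195:295,280:380],(280,280),interpolation=2)
c=cv2.resize(P["side"]["pixels"][205:265,295:355],(390,390),interpolation=2)
cv2.imwrite("pics/led.png",np.hstack([a[:,:410],c]))
for n,p in P.items():
  for t,z in(("ledge",45),("dispenser",0),("under_pad",0)):
    for k in r.landmark_of(p,t)[:1]: print(n,t,k["score"],np.round(k["xy"],1),onz(p,k["xy"],z))
  for t in("lever",):
    for k in r.spot_in(p,t)[:2]: print(n,t,k["score"],np.round(k["xy"],1))
E
```

```text
[535.17701117 300.61567974 210.23679434] [-1.79919765e+02  5.36411818e-02  8.19308625e+01] 6.7167 67.7885331938413
scene ledge 0.79 [332.4 335.8] [587.7  74.9  45. ]
scene dispenser 0.63 [313.6 317.7] [564.7 -38.8   0. ]
scene under_pad 0.51 [310.  242.5] [ 400.4 -330.     0. ]
scene lever 0.68 [275.4 174. ]
side ledge 0.68 [320.1 236. ] [591.   67.6  45. ]
side dispenser 0.59 [324.4 274.9] [571.4 -51.2   0. ]
side lever 0.77 [338.2 238.8]
wrist ledge 0.18 [483.8 152.7] [676.5 343.   45. ]
wrist lever 0.4 [323.6 265.8]
```

View pics/led.png

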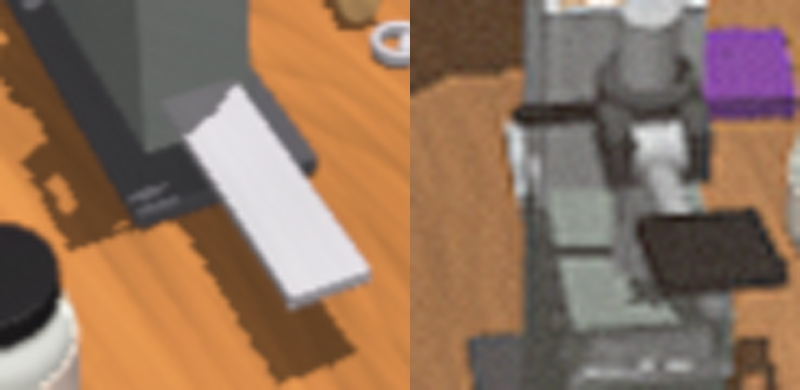

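The left part of the crop (scene) shows the ledge top's outer corners at scene (355.4,352.8) and (337.4,359.7), and its inner corners at (324.9,309.4) and (307.6,313.5). The right part (side) shows the pad's centre at about side (341,243).

```bash
python3 - <<'E'
from h import *
p=r.snapshot("scene");s=r.snapshot("side")
c=np.array([onz(p,q,45) for q in[(355.4,352.8),(337.4,359.7),(307.6,313.5),(324.9,309.4)]]);print(c)
print("end mid",(c[0]+c[1])/2,"in mid",(c[2]+c[3])/2)
print("base",[onz(p,q,8) for q in[(302.3,342.6),(342.9,328)]])
print("pad tri",tri(ray(p,(271,172)),ray(s,(341,243))))
for a,b in zip([(259,166),(276,164),(282,177),(266.5,180.5)],[(352.7,248),(333.5,249.6),(330,238.5),(348,237.6)]): print(tri(ray(p,a),ray(s,b)))
E
```

```text
[[576.6 138.2  45. ]
 [615.4 134.2  45. ]
 [594.4 -12.   45. ]
 [556.   -3.   45. ]]
end mid [596.  136.2  45. ] in mid [575.2  -7.5  45. ]
base [array([630.2,  24. ,   8. ]), array([533.5,  33.6,   8. ])]
pad tri (array([ 540.1, -258.9,  274.6]), 3.0)
(array([ 554.9, -290.9,  282.7]), 2.7)
(array([ 515. , -283.4,  280.9]), 5.1)
(array([ 525.3, -230.7,  268.3]), 1.3)
(array([ 563.8, -235.5,  267.2]), 2.7)
```

The estimates agree: ledge centre near (587.5,74), dispenser axis 81.8°, pad centre near (540,-258) with its top about 275 mm up.

>>> carry_out(commands=[{"translation": [-0.015,0.006,0],"spin": 0,"jaw": 0.06},{"translation": [-0.03,0.012,0],"spin": 0,"jaw": 0.06},{"translation": [-0.036,0.015,0],"spin": 0,"jaw": 0.06},{"translation": [-0.036,0.015,0],"spin": 0,"jaw": 0.06},{"translation": [-0.036,0.015,0],"spin": 0,"jaw": 0.06},{"translation": [-0.031,0.012,0],"spin": 0,"jaw": 0.06},{"translation": [-0.02,0.006,0],"spin": 0,"jaw": 0.06},{"translation": [-0.01,0.003,0],"spin": 0,"jaw": 0.06}])

```text
time: 8.23
tool_pos: [590.4, 74.4, 211.4]
tcp_rot: [180.0, 0.0, 82.0]
ft_force: [0.9, -0.1, -1.2]
finger_gap: 68.2
grip_force: 30.5
```

>>> carry_out(commands=[{"translation": [0,0,0.015],"spin": 0,"jaw": 0.06},{"translation": [0,0,0.02],"spin": 0,"jaw": 0.06},{"translation": [0,0,0.015],"spin": 0,"jaw": 0.06},{"translation": [0,0,0.015],"spin": 0,"jaw": 0.06},{"translation": [0,0,0.015],"spin": 0,"jaw": 0.06},{"translation": [0,0,0.01],"spin": 0,"jaw": 0.06},{"translation": [0,0,0],"spin": 0,"jaw": 0.06},{"translation": [0,0,0],"spin": 0,"jaw": 0.06}])

```text
time: 8.9
tool_pos: [589.5, 78.0, 120.9]
tcp_rot: [-179.9, 0.0, 82.2]
ft_force: [-0.3, 0.4, -1.2]
finger_gap: 68.1
grip_force: 30.5
```

```bash
python3 - <<'E'
from h import *
s=r.sense();print(s["tool_pos"],s["tcp_rot"],s["time"],s["ft_force"])
p=r.snapshot("scene");w=r.snapshot("side")
a=cv2.resize(p["pixels"][210:370,270:410],(525,600),interpolation=2)
cv2.imwrite("pics/pl1.png",a)
E
```

```text
[589.45663474  77.95194085 120.92893199] [-1.79921742e+02  4.95531104e-03  8.22360704e+01] 8.9 [-0.34808711  0.38778011 -1.15404085]
```

View pics/pl1.png

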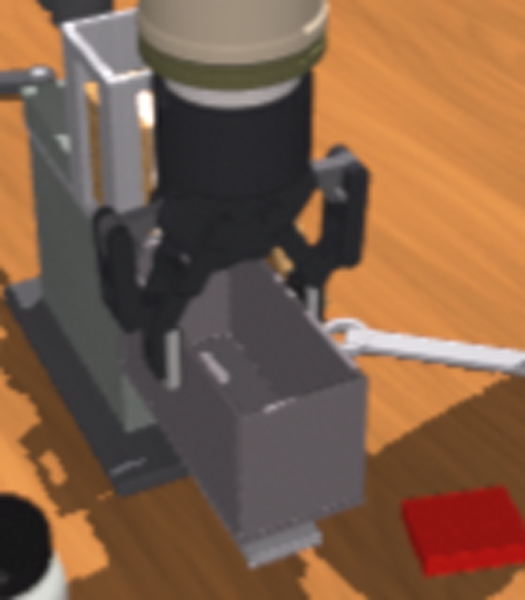

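The crop shows the bin upright over the ledge. The bottom edge of its outer end runs from about scene (333.5,352.1) to (367.3,343.3), and the ledge tip is just below it.

```bash
python3 - <<'E'
from h import *
p=r.snapshot("scene")
q=[(333.5,352.1),(367.3,343.3)]
c=np.array([onz(p,x,79) for x in q]);m=c.mean(0);u=np.array([np.cos(np.radians(82)),np.sin(np.radians(82)),0])
print(c,np.linalg.norm(c[0]-c[1]),"bin centre",m-75*u)
print(proj(p,[[599.7,152.3,79]]))
E
```

```text
[[629.3 142.3  79. ]
 [564.4 157.9  79. ]] 66.74855803685948 bin centre [586.41201743  75.82989484  79.        ]
[[350.00204049 348.98030905]]
```

>>> carry_out(commands=[{"translation": [0,0,0.008],"spin": 0,"jaw": 0.06},{"translation": [0,0,0.008],"spin": 0,"jaw": 0.06},{"translation": [0,0,0.008],"spin": 0,"jaw": 0.06},{"translation": [0,0,0.005],"spin": 0,"jaw": 0.06},{"translation": [0,0,0.002],"spin": 0,"jaw": 0.06},{"translation": [0,0,0],"spin": 0,"jaw": 0.06},{"translation": [0,0,0],"spin": 0,"jaw": 0.06},{"translation": [0,0,0],"spin": 0,"jaw": 0.06}])

```text
time: 9.72
tool_pos: [590.2, 77.5, 90.6]
tcp_rot: [180.0, -0.0, 82.2]
ft_force: [0.4, -0.6, -0.6]
finger_gap: 67.6
grip_force: 30.5
```

>>> carry_out(commands=[{"translation": [0,0,0.001],"spin": 0,"jaw": 0.06},{"translation": [0,0,0.001],"spin": 0,"jaw": 0.06},{"translation": [0,0,0],"spin": 0,"jaw": 0.06},{"translation": [0,0,0],"spin": 0,"jaw": 0.06},{"translation": [0,0,0],"spin": 0,"jaw": 0.06},{"translation": [0,0,0],"spin": 0,"jaw": 0.06},{"translation": [0,0,0],"spin": 0,"jaw": 0.06},{"translation": [0,0,0],"spin": 0,"jaw": 0.06}])

```text
time: 10.38
tool_pos: [590.0, 77.5, 88.3]
tcp_rot: [180.0, 0.0, 82.2]
ft_force: [-0.6, -0.5, -1.6]
finger_gap: 67.7
grip_force: 30.5
```

>>> carry_out(commands=[{"translation": [0,0,0.001],"spin": 0,"jaw": 0.06},{"translation": [0,0,0],"spin": 0,"jaw": 0.06},{"translation": [0,0,0.001],"spin": 0,"jaw": 0.06},{"translation": [0,0,0],"spin": 0,"jaw": 0.06},{"translation": [0,0,0],"spin": 0,"jaw": 0.06},{"translation": [0,0,0],"spin": 0,"jaw": 0.06},{"translation": [0,0,0],"spin": 0,"jaw": 0.06},{"translation": [0,0,0],"spin": 0,"jaw": 0.06}])

```text
time: 11.05
tool_pos: [590.0, 77.5, 87.0]
tcp_rot: [180.0, -0.0, 82.2]
ft_force: [-3.3, 0.5, 5.3]
finger_gap: 67.7
grip_force: 31.3
```

In contact with the ledge; releasing slowly.

>>> carry_out(commands=[{"translation": [0,0,0],"spin": 0,"jaw": 0.07},{"translation": [0,0,0],"spin": 0,"jaw": 0.072},{"translation": [0,0,0],"spin": 0,"jaw": 0.076},{"translation": [0,0,0],"spin": 0,"jaw": 0.08},{"translation": [0,0,0],"spin": 0,"jaw": 0.084},{"translation": [0,0,0],"spin": 0,"jaw": 0.084},{"translation": [0,0,0],"spin": 0,"jaw": 0.084},{"translation": [0,0,0],"spin": 0,"jaw": 0.084}])

```text
time: 11.72
tool_pos: [590.0, 77.5, 86.3]
tcp_rot: [180.0, -0.0, 82.2]
ft_force: [0.6, -0.3, -0.2]
finger_gap: 84.0
grip_force: 0.0
```

>>> carry_out(commands=[{"translation": [0,0,-0.01],"spin": 0,"jaw": 0.084},{"translation": [0,0,-0.02],"spin": 0,"jaw": 0.084},{"translation": [0,0,-0.03],"spin": 0,"jaw": 0.084},{"translation": [0,0,-0.04],"spin": 0,"jaw": 0.084},{"translation": [0,0,-0.04],"spin": 0,"jaw": 0.084},{"translation": [0,0,-0.04],"spin": 0,"jaw": 0.084},{"translation": [0,0,-0.03],"spin": 0,"jaw": 0.084},{"translation": [0,0,0],"spin": 0,"jaw": 0.084}])

```text
time: 12.38
tool_pos: [593.0, 77.7, 306.7]
tcp_rot: [179.2, -0.1, 82.2]
ft_force: [0.9, -0.3, 1.5]
finger_gap: 84.3
grip_force: 0.0
```

```bash
python3 - <<'E'
from fit import *
s=r.sense();print(s["tool_pos"],s["tcp_rot"],s["time"],s["ft_force"],s["joint_pos"])
p=r.snapshot("scene")
cv2.imwrite("pics/pl2.png",cv2.resize(p["pixels"][220:380,260:420],(600,600),interpolation=2))
l=r.regions_of(p,"bin")
m=cv2.convexHull(np.argwhere(l[0]["pixels"])[:,::-1].astype(np.int32)); im=np.zeros((480,640),np.uint8); cv2.fillConvexPoly(im,m,1)
o=fit([(p,im)],(589,76,[1.43]),45); print(l[0]["score"],o.x[:2].round(1),np.degrees(o.x[2]).round(1),o.fun)
E
```

```text
[592.95144094  77.69040524 306.72068041] [ 1.79215721e+02 -1.44194634e-01  8.22157713e+01] 12.3833 [ 0.85050882 -0.30607769  1.48123773] [2.55242459e+00 5.30212186e+00 7.98009896e+01 1.12380783e-03
 9.40994657e+01 1.03377283e+01]
0.76 [590.2  79.3] 83.2 0.017552593544242767
```

View pics/pl2.png

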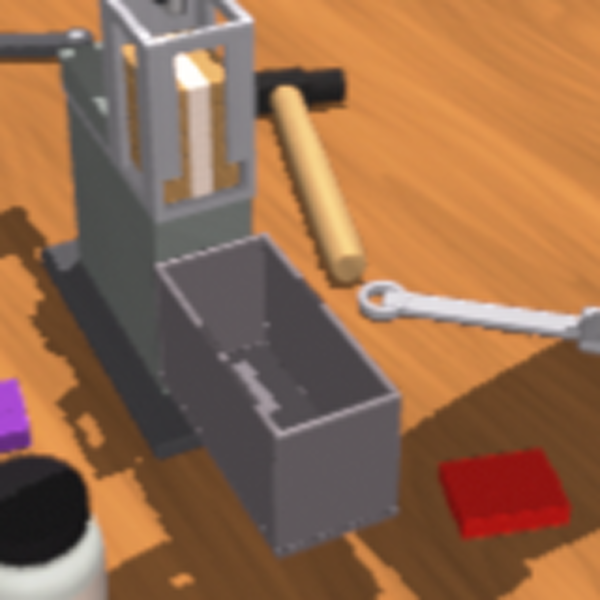

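The bin stands released at (590,79) and 83°, within a few mm and degrees of the ledge. The stack is visible in the magazine. Next I go up, shut the fingers and move over the pad.

>>> carry_out(commands=[{"translation": [0,0,-0.03],"spin": 0,"jaw": 0.03},{"translation": [0,0,-0.03],"spin": 0,"jaw": 0},{"translation": [-0.02,-0.0008,0],"spin": 0,"jaw": 0},{"translation": [-0.035,-0.0008,0],"spin": 0,"jaw": 0},{"translation": [-0.038,-0.0008,0],"spin": 0,"jaw": 0},{"translation": [-0.038,-0.0008,0],"spin": 0,"jaw": 0},{"translation": [-0.038,-0.0008,0],"spin": 0,"jaw": 0},{"translation": [-0.038,-0.0008,0],"spin": 0,"jaw": 0}])

```text
time: 13.15
tool_pos: [555.9, -128.2, 354.3]
tcp_rot: [-179.8, -0.0, 82.2]
ft_force: [1.0, -0.9, 0.2]
finger_gap: 0.1
grip_force: 0.0
```

>>> carry_out(commands=[{"translation": [-0.038,-0.0008,0],"spin": 0,"jaw": 0},{"translation": [-0.038,-0.0008,0],"spin": 0,"jaw": 0},{"translation": [-0.035,-0.0008,0],"spin": 0,"jaw": 0},{"translation": [-0.022,0,0],"spin": 0,"jaw": 0},{"translation": [0,0,0],"spin": 0,"jaw": 0},{"translation": [0,0,0],"spin": 0,"jaw": 0},{"translation": [0,0,0],"spin": 0,"jaw": 0},{"translation": [0,0,0],"spin": 0,"jaw": 0}])

```text
time: 13.82
tool_pos: [536.8, -257.1, 355.6]
tcp_rot: [-179.9, -0.0, 82.3]
ft_force: [0.2, 0.4, -0.2]
finger_gap: 0.0
grip_force: 0.0
```

```bash
python3 - <<'E'
from h import *
s=r.sense();print(s["tool_pos"],s["tcp_rot"],s["time"],s["ft_force"])
p=r.snapshot("scene");w=r.snapshot("side");v=r.snapshot("wrist")
a=cv2.resize(p["pixels"][90:290,200:360],(400,500),interpolation=2)
b=cv2.resize(w["pixels"][150:300,280:400],(400,500),interpolation=2)
cv2.imwrite("pics/pad.png",np.hstack([a,b]))
print(proj(p,[s["tool_pos"],[540,-258,275]]),proj(w,[s["tool_pos"],[540,-258,275]]))
E
```

```text
[ 536.84715375 -257.09192878  355.62168728] [-1.79941609e+02 -4.58953933e-02  8.22848387e+01] 13.8167 [ 0.22134681  0.41555553 -0.15844602]
[[269.04482586 138.04737432]
 [270.54548543 172.05524165]] [[340.25317116 210.62296697]
 [340.13096706 242.47164745]]
```

View pics/pad.png

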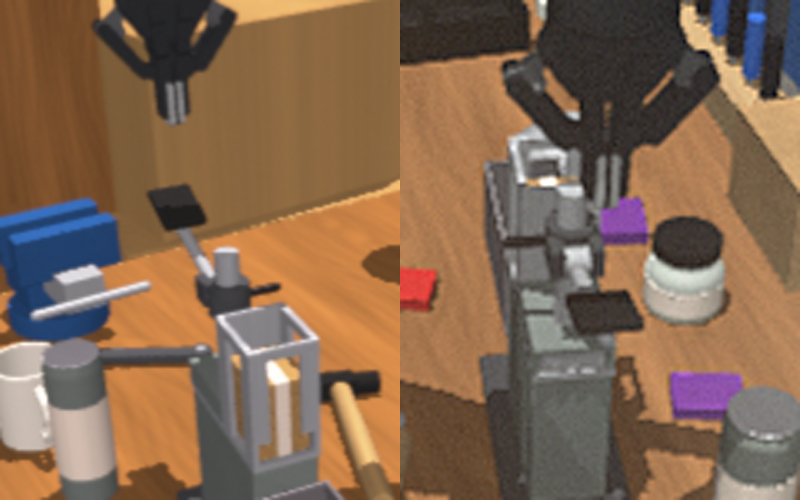

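The fingertips stand directly over the pad: scene tip (269,138) above pad (271,172), and side tip (340,210) above pad (341,243). I'll feel downwards from here.

>>> carry_out(commands=[{"translation": [0,0.003,0.02],"spin": 0,"jaw": 0},{"translation": [0,0,0.025],"spin": 0,"jaw": 0},{"translation": [0,0,0.02],"spin": 0,"jaw": 0},{"translation": [0,0,0.005],"spin": 0,"jaw": 0},{"translation": [0,0,0.002],"spin": 0,"jaw": 0},{"translation": [0,0,0.002],"spin": 0,"jaw": 0},{"translation": [0,0,0],"spin": 0,"jaw": 0},{"translation": [0,0,0],"spin": 0,"jaw": 0}])

```text
time: 14.63
tool_pos: [540.3, -259.0, 284.0]
tcp_rot: [179.9, 0.1, 82.2]
ft_force: [-0.2, 0.1, 1.4]
finger_gap: 0.2
grip_force: 0.0
```

>>> carry_out(commands=[{"translation": [0,0,0.002],"spin": 0,"jaw": 0},{"translation": [0,0,0.002],"spin": 0,"jaw": 0},{"translation": [0,0,0.002],"spin": 0,"jaw": 0},{"translation": [0,0,0.002],"spin": 0,"jaw": 0},{"translation": [0,0,0],"spin": 0,"jaw": 0},{"translation": [0,0,0],"spin": 0,"jaw": 0},{"translation": [0,0,0],"spin": 0,"jaw": 0},{"translation": [0,0,0],"spin": 0,"jaw": 0}])

```text
time: 15.3
tool_pos: [540.2, -259.8, 275.9]
tcp_rot: [179.8, 0.1, 82.2]
ft_force: [0.3, -2.1, 6.0]
finger_gap: 0.2
grip_force: 2.4
```

>>> carry_out(commands=[{"translation": [0,0,0.006],"spin": 0,"jaw": 0},{"translation": [0,0,0.008],"spin": 0,"jaw": 0},{"translation": [0,0,0.008],"spin": 0,"jaw": 0},{"translation": [0,0,0.008],"spin": 0,"jaw": 0},{"translation": [0,0,0.008],"spin": 0,"jaw": 0},{"translation": [0,0,0.006],"spin": 0,"jaw": 0},{"translation": [0,0,0.004],"spin": 0,"jaw": 0},{"translation": [0,0,0],"spin": 0,"jaw": 0}])

```text
time: 15.97
tool_pos: [540.5, -260.8, 227.8]
tcp_rot: [179.8, 0.2, 82.1]
ft_force: [1.3, -6.4, 8.2]
finger_gap: -0.1
grip_force: 4.4
```

>>> carry_out(commands=[{"translation": [0,0,0.003],"spin": 0,"jaw": 0},{"translation": [0,0,0.003],"spin": 0,"jaw": 0},{"translation": [0,0,0.002],"spin": 0,"jaw": 0},{"translation": [0,0,0.002],"spin": 0,"jaw": 0},{"translation": [0,0,0.001],"spin": 0,"jaw": 0},{"translation": [0,0,0],"spin": 0,"jaw": 0},{"translation": [0,0,0],"spin": 0,"jaw": 0},{"translation": [0,0,0],"spin": 0,"jaw": 0}])

```text
time: 16.63
tool_pos: [540.9, -259.5, 217.7]
tcp_rot: [179.8, 0.1, 82.2]
ft_force: [-0.8, 1.0, 8.7]
finger_gap: -0.1
grip_force: 4.4
```

>>> carry_out(commands=[{"translation": [0,0,0.001],"spin": 0,"jaw": 0},{"translation": [0,0,0.001],"spin": 0,"jaw": 0},{"translation": [0,0,0.001],"spin": 0,"jaw": 0},{"translation": [0,0,0.001],"spin": 0,"jaw": 0},{"translation": [0,0,0],"spin": 0,"jaw": 0},{"translation": [0,0,0],"spin": 0,"jaw": 0},{"translation": [0,0,0],"spin": 0,"jaw": 0},{"translation": [0,0,0],"spin": 0,"jaw": 0}])

```text
time: 17.3
tool_pos: [541.3, -259.1, 215.4]
tcp_rot: [179.7, 0.1, 82.2]
ft_force: [-3.0, 3.5, 17.8]
finger_gap: -0.0
grip_force: 8.2
```

17.8 N is above the spring's range, so the lever is on its stop. I'll press one more mm, then look.

>>> carry_out(commands=[{"translation": [0,0,0.001],"spin": 0,"jaw": 0},{"translation": [0,0,0],"spin": 0,"jaw": 0},{"translation": [0,0,0],"spin": 0,"jaw": 0},{"translation": [0,0,0],"spin": 0,"jaw": 0},{"translation": [0,0,-0.003],"spin": 0,"jaw": 0},{"translation": [0,0,-0.005],"spin": 0,"jaw": 0},{"translation": [0,0,-0.01],"spin": 0,"jaw": 0},{"translation": [0,0,-0.01],"spin": 0,"jaw": 0}])

```text
time: 17.97
tool_pos: [540.3, -260.3, 240.2]
tcp_rot: [179.8, 0.2, 82.2]
ft_force: [0.8, -4.4, 4.9]
finger_gap: -0.1
grip_force: 2.7
```

>>> carry_out(commands=[{"translation": [0,0,-0.01],"spin": 0,"jaw": 0},{"translation": [0,0,-0.01],"spin": 0,"jaw": 0},{"translation": [0,0,-0.01],"spin": 0,"jaw": 0},{"translation": [0,0,-0.01],"spin": 0,"jaw": 0},{"translation": [0,0,-0.01],"spin": 0,"jaw": 0},{"translation": [0,0,0],"spin": 0,"jaw": 0},{"translation": [0,0,0],"spin": 0,"jaw": 0},{"translation": [0,0,0],"spin": 0,"jaw": 0}])

```text
time: 18.63
tool_pos: [539.3, -258.8, 287.3]
tcp_rot: [-179.9, -0.0, 82.2]
ft_force: [0.2, 0.1, -0.1]
finger_gap: 0.0
grip_force: 0.0
```

```bash
python3 - <<'E'
from h import *
s=r.sense();print(s["tool_pos"],s["time"],s["ft_force"])
p=r.snapshot("scene")
cv2.imwrite("pics/c1.png",cv2.resize(p["pixels"][150:370,240:400],(436,600),interpolation=2))
E
```

```text
[ 539.30293268 -258.82916903  287.2777996 ] 18.6333 [ 0.15875229  0.07316121 -0.1269048 ]
```

View pics/c1.png

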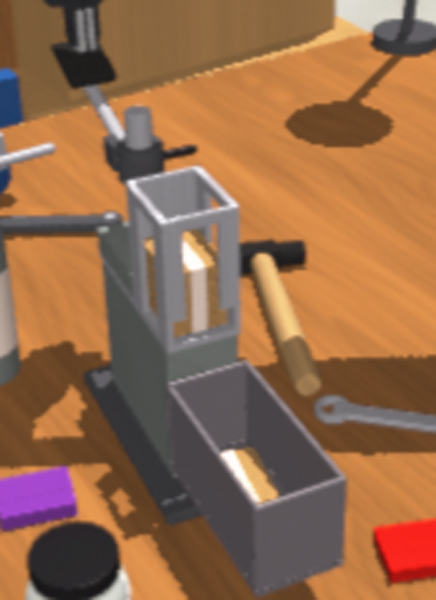

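The crop shows carton 1 in the bin (scene 330,325), the stack dropped one place, and the lever up again. Second stroke.

>>> carry_out(commands=[{"translation": [0,0,0.008],"spin": 0,"jaw": 0},{"translation": [0,0,0.01],"spin": 0,"jaw": 0},{"translation": [0,0,0.01],"spin": 0,"jaw": 0},{"translation": [0,0,0.008],"spin": 0,"jaw": 0},{"translation": [0,0,0.008],"spin": 0,"jaw": 0},{"translation": [0,0,0.008],"spin": 0,"jaw": 0},{"translation": [0,0,0.008],"spin": 0,"jaw": 0},{"translation": [0,0,0.006],"spin": 0,"jaw": 0}])

```text
time: 19.35
tool_pos: [540.0, -259.9, 222.6]
tcp_rot: [179.9, 0.1, 82.2]
ft_force: [0.5, 0.9, 9.4]
finger_gap: 0.3
grip_force: 4.9
```

>>> carry_out(commands=[{"translation": [0,0,0.003],"spin": 0,"jaw": 0},{"translation": [0,0,0.003],"spin": 0,"jaw": 0},{"translation": [0,0,0.002],"spin": 0,"jaw": 0},{"translation": [0,0,0.002],"spin": 0,"jaw": 0},{"translation": [0,0,0.001],"spin": 0,"jaw": 0},{"translation": [0,0,0],"spin": 0,"jaw": 0},{"translation": [0,0,0],"spin": 0,"jaw": 0},{"translation": [0,0,0],"spin": 0,"jaw": 0}])

```text
time: 20.02
tool_pos: [540.7, -258.4, 214.4]
tcp_rot: [179.8, 0.0, 82.2]
ft_force: [-5.4, 6.6, 22.0]
finger_gap: 0.2
grip_force: 9.7
```

22 N means it is on the stop. Releasing fully and checking by network and pixel difference.

>>> carry_out(commands=[{"translation": [0,0,0],"spin": 0,"jaw": 0},{"translation": [0,0,-0.003],"spin": 0,"jaw": 0},{"translation": [0,0,-0.006],"spin": 0,"jaw": 0},{"translation": [0,0,-0.01],"spin": 0,"jaw": 0},{"translation": [0,0,-0.01],"spin": 0,"jaw": 0},{"translation": [0,0,-0.01],"spin": 0,"jaw": 0},{"translation": [0,0,-0.01],"spin": 0,"jaw": 0},{"translation": [0,0,-0.01],"spin": 0,"jaw": 0}])

```text
time: 20.68
tool_pos: [539.6, -258.1, 270.2]
tcp_rot: [-180.0, -0.1, 82.2]
ft_force: [0.9, 4.5, 3.2]
finger_gap: 0.4
grip_force: 2.0
```

>>> carry_out(commands=[{"translation": [0,0,-0.01],"spin": 0,"jaw": 0},{"translation": [0,0,-0.008],"spin": 0,"jaw": 0},{"translation": [0,0,0],"spin": 0,"jaw": 0},{"translation": [0,0,0],"spin": 0,"jaw": 0},{"translation": [0,0,0],"spin": 0,"jaw": 0},{"translation": [0,0,0],"spin": 0,"jaw": 0},{"translation": [0,0,0],"spin": 0,"jaw": 0},{"translation": [0,0,0],"spin": 0,"jaw": 0}])

```text
time: 21.35
tool_pos: [539.4, -258.7, 287.6]
tcp_rot: [-179.9, -0.0, 82.2]
ft_force: [0.2, -0.5, 0.2]
finger_gap: -0.3
grip_force: 0.0
```

```bash
cat > chk.py <<'E'
from fit import *
import sys
s=r.sense();print(s["tool_pos"],s["time"],s["ft_force"])
p=r.snapshot("scene");np.save(sys.argv[1],p["pixels"])
# tan/white carton pixels in magazine and bin windows, scene view
hsv=cv2.cvtColor(p["pixels"],cv2.COLOR_BGR2HSV)
for n,(a,b,c,d) in dict(mag=(220,275,288,330),bin=(300,345,312,350)).items():
    w=hsv[a:b,c:d].astype(int); m=((w[...,1]>70)&(w[...,0]<30)&(w[...,2]>110))|(w[...,2]>215)
    ys,xs=np.nonzero(m); print(n,m.sum(), ys.min()+a if len(ys) else None, [int(m[i:i+5].sum()) for i in range(0,b-a,5)])
l=r.regions_of(p,"bin")
m=cv2.convexHull(np.argwhere(l[0]["pixels"])[:,::-1].astype(np.int32)); im=np.zeros((480,640),np.uint8); cv2.fillConvexPoly(im,m,1)
o=fit([(p,im)],(590,79,[1.44]),45); print("bin",l[0]["score"],o.x[:2].round(1),np.degrees(o.x[2]).round(1),round(o.fun,3))
E
python3 chk.py s2; python3 - <<'E'
import cv2,numpy as np
# same counts on earlier crop c1 (after stroke 1)
q=cv2.resize(cv2.imread("pics/c1.png"),(160,220),interpolation=cv2.INTER_AREA); n=np.load("s2.npy")[150:370,240:400]
d=np.abs(q.astype(int)-n).max(2)>40
cc=cv2.connectedComponentsWithStats(d.astype(np.uint8))
for s in cc[2][1:]:
    if s[4]>12: print(s[:2]+[240,150],s[2:])
E
```

```text
[ 539.44483438 -258.7148887   287.57472049] 21.35 [ 0.21862986 -0.4976571   0.16426792]
mag 553 220 [47, 32, 27, 28, 56, 81, 84, 49, 54, 63, 32]
bin 290 300 [4, 0, 5, 76, 77, 77, 50, 1, 0]
[306 234] [ 14  22 188]
[293 237] [ 4  6 17]
[293 244] [ 4  5 14]
[331 315] [15 18 88]
[327 317] [12 19 56]Traceback (most recent call last):
  File "chk.py", line 11, in <module>
    m=cv2.convexHull(np.argwhere(l[0]["pixels"])[:,::-1].astype(np.int32)); im=np.zeros((480,640),np.uint8); cv2.fillConvexPoly(im,m,1)
                                 ~^^^
IndexError: list index out of range
```

Pixels changed only at the stack top (scene 306,234) and inside the bin (331,320), so carton 2 dropped in. Third stroke.

>>> carry_out(commands=[{"translation": [0,0,0.008],"spin": 0,"jaw": 0},{"translation": [0,0,0.01],"spin": 0,"jaw": 0},{"translation": [0,0,0.01],"spin": 0,"jaw": 0},{"translation": [0,0,0.008],"spin": 0,"jaw": 0},{"translation": [0,0,0.008],"spin": 0,"jaw": 0},{"translation": [0,0,0.008],"spin": 0,"jaw": 0},{"translation": [0,0,0.008],"spin": 0,"jaw": 0},{"translation": [0,0,0.006],"spin": 0,"jaw": 0}])

```text
time: 22.12
tool_pos: [540.3, -259.9, 223.1]
tcp_rot: [179.8, 0.1, 82.2]
ft_force: [0.7, -0.1, 9.7]
finger_gap: -0.2
grip_force: 4.8
```

>>> carry_out(commands=[{"translation": [0,0,0.003],"spin": 0,"jaw": 0},{"translation": [0,0,0.003],"spin": 0,"jaw": 0},{"translation": [0,0,0.002],"spin": 0,"jaw": 0},{"translation": [0,0,0.002],"spin": 0,"jaw": 0},{"translation": [0,0,0.001],"spin": 0,"jaw": 0},{"translation": [0,0,0],"spin": 0,"jaw": 0},{"translation": [0,0,0],"spin": 0,"jaw": 0},{"translation": [0,0,0],"spin": 0,"jaw": 0}])

```text
time: 22.78
tool_pos: [541.0, -258.4, 214.8]
tcp_rot: [179.8, 0.0, 82.3]
ft_force: [-5.1, 6.0, 21.0]
finger_gap: 0.0
grip_force: 9.2
```

>>> carry_out(commands=[{"translation": [0,0,0],"spin": 0,"jaw": 0},{"translation": [0,0,-0.003],"spin": 0,"jaw": 0},{"translation": [0,0,-0.006],"spin": 0,"jaw": 0},{"translation": [0,0,-0.01],"spin": 0,"jaw": 0},{"translation": [0,0,-0.01],"spin": 0,"jaw": 0},{"translation": [0,0,-0.01],"spin": 0,"jaw": 0},{"translation": [0,0,-0.01],"spin": 0,"jaw": 0},{"translation": [0,0,-0.01],"spin": 0,"jaw": 0}])

```text
time: 23.45
tool_pos: [539.9, -258.2, 270.8]
tcp_rot: [180.0, -0.1, 82.2]
ft_force: [0.9, 4.1, 3.7]
finger_gap: 0.3
grip_force: 2.1
```

>>> carry_out(commands=[{"translation": [0,0,-0.01],"spin": 0,"jaw": 0},{"translation": [0,0,-0.02],"spin": 0,"jaw": 0},{"translation": [0,0,-0.03],"spin": 0,"jaw": 0},{"translation": [0,0,-0.03],"spin": 0,"jaw": 0},{"translation": [0,0,0],"spin": 0,"jaw": 0},{"translation": [0,0,0],"spin": 0,"jaw": 0},{"translation": [0,0,0],"spin": 0,"jaw": 0},{"translation": [0,0,0],"spin": 0,"jaw": 0}])

```text
time: 24.12
tool_pos: [539.1, -258.6, 358.2]
tcp_rot: [-179.8, -0.1, 82.2]
ft_force: [-0.5, 0.1, 0.4]
finger_gap: 0.5
grip_force: 0.0
```

```bash
python3 chk.py s3; python3 - <<'E'
import cv2,numpy as np
a,b=[np.load(f"{k}.npy").astype(int) for k in("s2","s3")]
d=np.abs(a-b).max(2)>40
for s in cv2.connectedComponentsWithStats(d.astype(np.uint8))[2][1:]:
    if s[4]>10 and s[1]>185: print(s)
E
```

```text
[ 539.10577755 -258.63043199  358.1914759 ] 24.1167 [-0.54680302  0.07844432  0.38749203]
mag 559 220 [44, 32, 27, 25, 34, 79, 93, 78, 59, 60, 28]
bin 587 300 [115, 103, 88, 75, 78, 77, 50, 1, 0]
bin 0.58 [590.7  80.1] 83.6 0.024
[277 189   5   4  17]
[285 189  11   2  20]
[304 211  11   2  17]
[217 228   5   7  25]
[307 239  13  23 169]
[293 243   4   9  17]
[344 273   8   3  12]
[270 279  11   6  44]
[247 281   7   4  19]
[356 280  36   3  44]
[397 280  29   1  29]
[333 283  11   3  15]
[209 286  14  28 110]
[309 286  27  32 578]
[259 294   5   4  12]
[246 305  27  10 122]
[360 315  56   4  86]
[209 321  52   6 196]
[265 320  16   4  57]
```

I've used my picture quota, so I'll inspect the third carton numerically.

```bash
python3 - <<'E'
from h import *
a=np.load("s3.npy");h=cv2.cvtColor(a,cv2.COLOR_BGR2HSV).astype(int)
def ch(v):
    if v[1]>70 and v[0]<30 and v[2]>90: return 't'
    if v[2]>200: return 'W'
    return ' .:-=+*#'[min(7,v[2]//28)]
for y in range(262,340,1): print(y,''.join(ch(h[y,x]) for x in range(296,356)))
p=r.snapshot("scene")
c,s_=np.cos(np.radians(82.5)),np.sin(np.radians(82.5))
for nm,X,Y,z in[("rim back L",-75,34,125),("rim back R",-75,-34,125),("wallfoot back L",-71,30,50),("wallfoot R",-71,-30,50),("outlet edge L",-81,23,145),("outlet R",-81,-23,145),("outlet topL",-81,23,160)]:
    # +y of dispenser is world -x
    print(nm,proj(p,[[590+c*X-s_*Y,78+s_*X+c*Y,z]]).round())
E
```

```text
262 =---=======+ttt#W***tttt=======+tttttttttttttttttttttttttttt
263 =---========ttt*****ttttt===-==+tttttttttttttttttttttttttttt
264 =---=========tt*****ttttttt=-==+tttttttttttttttttttttttttttt
265 ==--=========tt*****ttttttt=--=+tttttttttttttttttttttttttttt
266 ==---=======+tt*****ttttttt=-==+tttttttttttttttttttttttttttt
267 ==---======tttt*****ttttttt=-==+tttttttttttttttttttttttttttt
268 ==---===ttttttt*****ttttt=-=-==+tttttttttttttttttttttttttttt
269 ==--====ttttttt*****tt=========+tttttttttttttttttttttttttttt
270 -----===tttttt+***++===========+tttttttttttttttttttttttttttt
271 -----===tttttt++===============+tttttttttttttttttttttttttttt
272 -----===ttt====================ttttttttttttttttttttttttttttt
273 -----===========+*+++========-=ttttttttttttttttttttttttttttt
274 :----========+**++=+=====-----=ttttttttttttttttttttttttttttt
275 ::---=====++++++======--------=ttttttttttttttttttttttttttttt
276 :::--======+======------------=ttttttttttttttttttttttttttttt
277 :::--==========---------------=ttttttttttttttttttttttttttttt
278 ::::-======-------------------=ttttttttttttttttttttttttt
[... 3451 characters left out ...]
32 :...:::::---::::::::::::::::::::::-+WWWWWtttttt**+===-------
333 ::.::--:::::..::::::::::::::::::::-=*WWWWWtt***+==----------
334 -:::--::......:::::::::::::::::::::-=*WWWW**+==-------------
335 t::::::........:::::::::::::::::::::-=*W*+==----------------
336 t-:.........::::::::::::::::::::::::-====-------------------
337 tt::....:::::::::::::::::::::::::::::-----------------------
338 tt-:..:::::::::::::::::::::::::::::::-----------------------
339 ttt:::::::::::::::t::::::::::::::::::-----------------------
rim back L [[331. 281.]]
rim back R [[301. 289.]]
wallfoot back L [[330. 310.]]
wallfoot R [[305. 318.]]
outlet edge L [[325. 273.]]
outlet R [[304. 278.]]
outlet topL [[325. 266.]]
```

Carton 3 leans inside the bin: its top edge is just under the back rim (rows 286–290) and the two other cartons lie in front of it. The bin still fits at about 6 mm along and 2 mm across. I'll check stillness and hand in.

```bash
python3 - <<'E'
from h import *
p=r.snapshot("scene")["pixels"].astype(int);a=np.load("s3.npy").astype(int)
n=(np.abs(p-a).max(2)[230:340,290:360]>30).sum();print("changed",n)
if n<15: print(r.hand_in())
E
```

```text
changed 0
the job is handed in; nothing more can be done
None
```

The job is handed in: the bin stands released on the ledge, about 6 mm along and 2 mm across from centre, with three cartons in it. Two should remain in the magazine, though I inferred that from three drops rather than seeing them singly. I let the lever back up after the third stroke, and the result of the judging was not shown.

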